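Heft the sample jars and load the carousel

ROBOT

A 7-joint arm with a two-finger parallel gripper is mounted at the origin on the work surface. World frame = base frame: x ahead of the robot, y to its left, z up, the work surface at z = 0. Lengths are in mm, angles in rad, forces in N, time in s.
With the tool pointing down it reaches from about 425 to 950 mm from the base axis. Payload 4.7 kg.
Tool frame: the origin (TCP) lies midway between the tips of the shut fingers; the grasp point (between the pads) lies 19 mm behind it; z points along the fingers, y is the direction in which the jaws open and shut (so a half turn about z gives the same grasp; the last joint's range is limited). The gripper opens to 85 mm and grips with 20 to 120 N. Pads are 22 mm wide; open, the fingers measure 114 mm over their backs; the gripper's body (76 mm by 85 mm) begins 54 mm behind the grasp point. The pads swing forward as they close: fully open they stand 13 mm farther back than shut.
Start: joints at [-1.188, 0.469, -0.049, 1.532, 0.024, 1.141, -0.082], TCP at [270.138, 618.606, 231.335] pointing down, gripper open.
Joint ranges: [-2.59, 2.59], [-0.33, 1.99], [-1.39, 1.29], [0.1, 2.45], [-1.04, 4.18], [0.21, 1.99], [-2.66, 2.66]. Speed limits (rad/s): [2.57, 2.57, 3.14, 3.14, 3.14, 3.14, 3.14].

INTERFACE

Orientations are given as a rotation vector (axis times angle).
In Python, from bench import arm, cams, ticket gives the robot as it stands.
- The arm moves only by the tool apply_moves, never from a script. Its arguments are lists of equal length, an entry for each row: "linear": the shift along the tool's x, y, z in m, a list of three; "turn": the turn about the tool's z in rad. A call has 1 to 20 rows; each row is the pose to reach, as a shift and turn from the pose commanded when the call began, along the tool's axes at that moment; what a row does not reach only later rows make up. A row lasts 1/12 s, in which the tool goes at most 41.7 mm and 7.16 degrees, less where a joint would pass 70% of its speed; a pose out of reach is approached as far as the arm can. A call with a gripper value outside its range is refused whole. "claw" is the opening in per cent of the stroke, from 0 (shut) to 100 (fully open), set as the call begins (left out, the last holds). The fingers move at their own pace and stop on an object; "squeeze" is the grip in N (left out, the last holds). Time passes only in rows, so rows that repeat a pose let the fingers close. It gives the time, the measured TCP pose, the force and the opening at its end, in the units of the state.
- arm.get_obs(): the state, without advancing time (a new reading comes with each control period).
- cams.grab_frame(name): name is "side" or "top"; returns the picture (420x560x3 uint8, red, green, blue); there is no depth.
- cams.camera_model(name): a dict with "intrinsics" (3x3 intrinsics, pixels), "k1" (the pictures are not rectified: a ray, as slopes to the right and down, at radius r is drawn at 1 + k1 r^2 times it, then the intrinsics apply), "extrinsics" (4x4, takes a point from world to camera coordinates). Camera axes: x right, y down, z forward; pixel columns grow to the right and rows downward; lengths in mm; the calibration is good to about 2 mm. A picture is of the moment at which its call begins. camera_model takes no time and is no camera call.
- ticket.sign_off(): hands the job in, once; it reports no verdict.
The state is a dict: "time_s": time; "joint_pos": joint angles; "dq": joint speeds; "tau": joint torques, N m; "eef_pos": TCP position; "tcp_rot": TCP orientation; "ft_force": force on the tool from outside, world axes, zero at the start; "torque": the same for the moment, N m; "width": finger opening in mm.
Only numpy, scipy, OpenCV 4.12 (cv2) and the standard library are available. Lean on these libraries where they do the work, as an engineer would, in place of code of your own. Each camera call takes 0.05 s, during which the arm holds its last target.

TASK

Heft the three closed sample jars to find out what each weighs: stand every jar heavier than 300 g upright on a white pad of the teal carousel, centred and one jar to a pad, and every lighter jar upright in the grey refill tray (within 25 g of that weight either place will do). Set the jars down without dropping them, and leave everything else on the bench where it is.

Things in the scene. Friction and masses are not known exactly. Their poses are not given: they have to be found in the camera images.
- jar_blue: opaque white cylindrical jar with a closed blue screw cap, 52 mm across, 100 mm tall, standing upright on the bench; origin at the centre of its underside, z up. The three jars look the same but for the cap; how much sample each holds (120 to 480 g in all) cannot be seen and changes from run to run.
- jar_green: opaque white cylindrical jar with a closed green screw cap, 52 mm across, 100 mm tall, standing upright on the bench; origin at the centre of its underside, z up. The three jars look the same but for the cap; how much sample each holds (120 to 480 g in all) cannot be seen and changes from run to run.
- jar_orange: opaque white cylindrical jar with a closed orange screw cap, 52 mm across, 100 mm tall, standing upright on the bench; origin at the centre of its underside, z up. The three jars look the same but for the cap; how much sample each holds (120 to 480 g in all) cannot be seen and changes from run to run.
- carousel: sample carousel, fixed to the bench: dark teal disc of 250 mm diameter on a cream housing; the disc's top is 70 mm above the bench; black hub of 44 mm diameter, 18 mm high, at its centre; small white-capped vials, 18 mm high, stand between the pads. Origin at the centre of the housing's underside, z up. It may stand on the left or on the right.
- pad0 (a point): centre of one of the three flat white round pads (64 mm across) on the carousel's top, 85 mm from the hub's axis, at the height of the disc's top, where a jar's underside rests
- pad1 (a point): centre of one of the three flat white round pads (64 mm across) on the carousel's top, 85 mm from the hub's axis, at the height of the disc's top, where a jar's underside rests
- pad2 (a point): centre of one of the three flat white round pads (64 mm across) on the carousel's top, 85 mm from the hub's axis, at the height of the disc's top, where a jar's underside rests
- refill_tray: grey square tray, fixed to the bench, 220 by 220 mm outside along its x and y, rim 14 mm high, walls and floor 5 mm thick, empty, room for three jars; origin at the centre of its underside. The tray stands to one side of the jars and the carousel to the other.
- amber_bottle: bystander: small amber glass bottle, black cap, 42 mm across, 85 mm tall; origin at the centre of its underside
- beaker: bystander: empty glass beaker, 56 mm across, 70 mm tall; origin at the centre of its underside
- weigh_dish: bystander: low steel weighing dish, 48 mm across, 14 mm tall; origin at the centre of its underside
- marker: bystander: white marker pen with blue cap, 125 mm long, 15 mm thick, lying along its own x; origin at the middle of its length, on the bench

How it is judged:
By the outcome, as a careful person would: the job done as asked, in the order asked, and still so for the second after the job is handed in, with the robot touching nothing.
It also fails if it takes over 72 s, if anything falls off the work surface, if the arm or the gripper's body presses on something with over 40 N, if the wrist force passes 120 N, or if a joint passes its speed limit or range.

## Working session

There is one attempt and no reset: what is moved stays moved. The work goes in short steps, Python scripts to look and compute and a tool call to move; the robot and the scene stay as the last step left them, time stands still between calls to the robot, and variables do not carry over. Pictures are saved under pics/ and viewed, and the job is handed in when it is done.

Besides the shell and the picture viewer there is one more tool, called as a command line: name --pt "numbers of a row" for each row, then --argument value for the rest. apply_moves: Moves the arm, as the interface text tells. Its arguments: {"type":"object","properties":{"linear":{"type":"array","items":{"type":"array","items":{"type":"number"}}},"turn":{"type":"array","items":{"type":"number"}},"claw":{"type":"number"},"squeeze":{"type":"number"}},"required":["linear","turn"]}

```bash
ls; mkdir -p pics; python3 - <<'E'
from bench import arm,cams,ticket
import cv2
for n in("top","side"):
    f=cams.grab_frame(n); cv2.imwrite(f"pics/{n}0.png",f[:,:,::-1]); m=cams.camera_model(n); print(n,m)
o=arm.get_obs(); print(o)
E
```

```text
pics
top {'intrinsics': array([[394.55087594,   0.        , 281.68259301],
       [  0.        , 394.55087594, 208.71956871],
       [  0.        ,   0.        ,   1.        ]]), 'k1': -0.09702968827572922, 'extrinsics': array([[ 4.89803854e-02, -9.98791359e-01, -4.09193175e-03,
        -2.37259551e+01],
       [-9.78198606e-01, -4.71419286e-02, -2.02250156e-01,
         5.53033757e+02],
       [ 2.01812806e-01,  1.39090125e-02, -9.79325345e-01,
         8.66767858e+02],
       [ 0.00000000e+00,  0.00000000e+00,  0.00000000e+00,
         1.00000000e+00]])}
side {'intrinsics': array([[428.07834159,   0.        , 280.72004746],
       [  0.        , 428.07834159, 201.51926704],
       [  0.        ,   0.        ,   1.        ]]), 'k1': -0.004835958731795394, 'extrinsics': array([[-9.95933391e-01, -8.64499475e-02,  2.53591518e-02,
         5.58873601e+02],
       [-6.63906213e-02,  5.13968873e-01, -8.55235806e-01,
         1.00816846e+02],
       [ 6.09012758e-02, -8.53441506e-01, -5.17618228e-01,
         9.38821541e+02],
       [ 0.00000000e+00,  0.00000000e+00,  0.00000000e+00,
         1.00000000e+00]])}
{'time_s': 0.1, 'joint_pos': array([-1.18788174,  0.46935677, -0.04855782,  1.53356427,  0.02415176,
        1.14101119, -0.08231816]), 'dq': array([ 0.00100009, -0.00264355, -0.00126304, -0.00391623, -0.00090134,
       -0.00098611,  0.00114929]), 'tau': array([ 9.89324872e-04, -5.11515784e+01, -4.68609610e-02, -2.38390732e+01,
        1.08374210e-02,  4.28020707e-03,  1.53545358e-05]), 'eef_pos': array([269.99655322, 618.08028163, 230.37329096]), 'tcp_rot': array([-6.42268539e-01, -3.07499765e+00,  2.72860802e-03]), 'ft_force': array([ 0.00921986, -0.71084238,  0.36025613]), 'torque': array([ 0.00084003, -0.05662148,  0.02676337]), 'width': 85.572908214845}
```

View pics/top0.png

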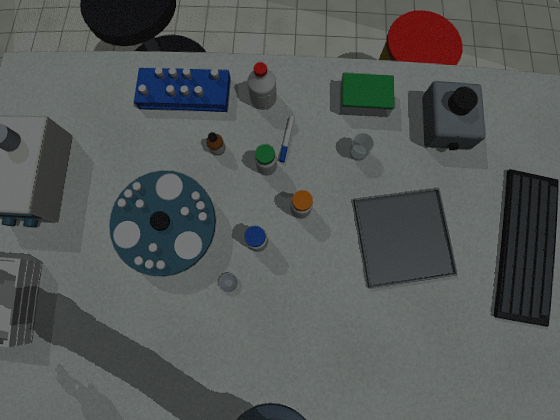

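View pics/side0.png

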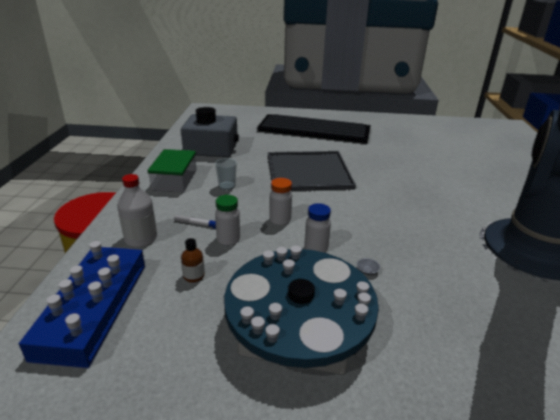

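The top view shows blue cap (256,238), orange (301,204), green (265,156), carousel centre (162,222) with pads at (169,187), (126,235), (188,245), and the tray around (404,238). The side view agrees. Next I'll measure these.

```bash
cat > h.py <<'E'
import numpy as np,cv2
from bench import arm,cams,ticket
from scipy.spatial.transform import Rotation as R
def rays(n,px):
    m=cams.camera_model(n);K=m["intrinsics"];E=m["extrinsics"]
    d=cv2.undistortPoints(np.array(px,float).reshape(-1,1,2),K,np.array([m["k1"],0,0,0,0.]))[:,0]
    d=np.c_[d,np.ones(len(d))]@E[:3,:3]
    return -E[:3,:3].T@E[:3,3],d
def onplane(n,px,z):
    c,d=rays(n,px); return c+d*((z-c[2])/d[:,2])[:,None]
def tri(p1,p2):
    c1,d1=rays("top",[p1]);c2,d2=rays("side",[p2]);d1=d1[0];d2=d2[0]
    s=np.linalg.lstsq(np.c_[d1,-d2],c2-c1,rcond=None)[0]
    a=c1+s[0]*d1;b=c2+s[1]*d2
    return (a+b)/2,np.linalg.norm(a-b)
HUE=dict(blue=(105,130),green=(45,85),orange=(8,20))
def blobs(img,lo,hi,amin=40):
    m=cv2.inRange(cv2.cvtColor(img,cv2.COLOR_RGB2HSV),lo,hi)
    n,_,st,ce=cv2.connectedComponentsWithStats(m)
    return [(tuple(ce[i].round(1)),st[i].tolist()) for i in range(1,n) if st[i][4]>=amin],m
E
python3 - <<'E'
from h import *
I={n:cv2.imread(f"pics/{n}0.png")[:,:,::-1].copy() for n in("top","side")}
for n in I:
    for c,(a,b) in HUE.items(): print(n,c,blobs(I[n],(a,150,60),(b,255,255))[0])
    print(n,"teal",blobs(I[n],(88,100,30),(104,255,255),500)[0])
    print(n,"white",blobs(I[n],(0,0,165),(180,60,255),200)[0])
    hs=cv2.cvtColor(I[n],cv2.COLOR_RGB2HSV)
    if n=="top":
        for p in [(169,187),(126,235),(188,245),(404,238),(265,155),(256,236),(300,200),(330,300),(150,200)]: print(p,hs[p[1],p[0]])
E
```

```text
top blue [((np.float64(182.3), np.float64(87.0)), [134, 68, 95, 37, 2410]), ((np.float64(182.2), np.float64(107.8)), [140, 106, 85, 5, 173]), ((np.float64(283.0), np.float64(153.4)), [280, 147, 7, 14, 70]), ((np.float64(254.5), np.float64(235.8)), [245, 226, 20, 20, 322])]
top green [((np.float64(368.0), np.float64(90.0)), [343, 73, 51, 35, 1612]), ((np.float64(264.6), np.float64(153.3)), [256, 145, 19, 18, 265])]
top orange [((np.float64(216.6), np.float64(142.4)), [211, 135, 11, 13, 65]), ((np.float64(301.8), np.float64(200.0)), [292, 191, 21, 20, 321])]
top teal [((np.float64(163.0), np.float64(223.8)), [110, 171, 105, 105, 5440])]
top white []
(169, 187) [105   4 116]
(126, 235) [100   7 114]
(188, 245) [120   2 116]
(404, 238) [98 15 67]
(265, 155) [ 70 185  80]
(256, 236) [108 228  93]
(300, 200) [ 15 219 113]
(330, 300) [ 83  10 107]
(150, 200) [ 96 129  65]
side blue [((np.float64(318.9), np.float64(209.6)), [309, 204, 21, 12, 206]), ((np.float64(81.9), np.float64(304.2)), [20, 248, 122, 103, 4084]), ((np.float64(114.2), np.float64(314.4)), [89, 268, 53, 92, 335])]
side green [((np.float64(172.0), np.float64(160.7)), [149, 150, 46, 22, 696]), ((np.float64(226.2), np.float64(200.3)), [217, 195, 20, 11, 172])]
side orange [((np.float64(280.6), np.float64(184.5)), [272, 178, 20, 15, 241]), ((np.float64(191.3), np.float64(254.3)), [183, 250, 18, 10, 109])]
side teal [((np.float64(306.6), np.float64(8.4)), [285, 0, 42, 22, 647]), ((np.float64(401.8), np.float64(10.1)), [368, 0, 69, 26, 1177]), ((np.float64(299.9), np.float64(310.5)), [225, 250, 153, 118, 7930])]
side white []
```

```bash
python3 - <<'E'
from h import *
I={n:cv2.imread(f"pics/{n}0.png")[:,:,::-1].copy() for n in("top","side")}
print("campos",rays("top",[(0,0)])[0],rays("side",[(0,0)])[0])
J=dict(blue=((254.5,235.8),(318.9,209.6)),green=((264.6,153.3),(226.2,200.3)),orange=((301.8,200.0),(280.6,184.5)))
for k,(a,b) in J.items(): print(k,onplane("top",[a],98)[0].round(1),onplane("side",[b],94)[0].round(1),tri(a,b))
out={}
for n,(x0,y0,x1,y1) in dict(top=(110,171,215,276),side=(225,250,378,340)).items():
    h=cv2.cvtColor(I[n],cv2.COLOR_RGB2HSV)
    m=cv2.inRange(h,(0,0,85),(180,60,255))
    e=np.zeros_like(m)
    teal=blobs(I[n],(88,90,20),(104,255,255),500)[1]; teal=teal.copy(); teal[:y0]=0
    nn,l,st,ce=cv2.connectedComponentsWithStats(teal); i=1+st[1:,4].argmax()
    ct=cv2.convexHull(np.argwhere(l==i)[:,::-1].astype(np.int32)); cv2.fillConvexPoly(e,ct,255)
    print(n,cv2.fitEllipse(ct))
    m&=cv2.erode(e,np.ones((3,3)))
    cs,_=cv2.findContours(m,cv2.RETR_EXTERNAL,cv2.CHAIN_APPROX_NONE)
    for c in cs:
        if cv2.contourArea(c)>200:
            el=cv2.fitEllipse(cv2.convexHull(c)); print(n,el,onplane(n,[el[0]],70)[0].round(1))
    # black hub
    k=cv2.inRange(h,(0,0,0),(180,255,22))&e
    for c in cv2.findContours(k,cv2.RETR_EXTERNAL,cv2.CHAIN_APPROX_NONE)[0]:
        if cv2.contourArea(c)>100: el=cv2.fitEllipse(c); print("hub",el,onplane(n,[el[0]],86)[0].round(1))
# tray corners
T=[(353,199),(438,189),(456,272),(369,287)]
print("tray",onplane("top",T,14).round(0))
for nm,p,z in [("amber",(213,137),85),("beaker",(360,145),50),("dish",(227,282),10),("mk",(292,118),8),("mk2",(283,159),8)]: print(nm,onplane("top",[p],z)[0].round(0))
v=cv2.resize(I["top"][100:310,100:480,::-1],None,fx=2.1,fy=2.1,interpolation=cv2.INTER_CUBIC);v=cv2.convertScaleAbs(v,alpha=1.8)
cv2.imwrite("pics/crop0.png",v)
E
```

```text
campos [367.21410305  -9.68208598 960.60181003] [506.11874403 797.72714302 558.0007583 ]
blue [481.2  59.4  98. ] [480.6  54.4  94. ] (array([481.0688827 ,  59.50904033,  97.23057983]), np.float64(0.5076784048610428))
green [673.3  48.3  98. ] [674.3  42.4  94. ] (array([673.22223783,  48.29485493,  97.687504  ]), np.float64(0.4211014372612659))
orange [567.1 -41.5  98. ] [567.3 -40.7  94. ] (array([567.76324525, -41.66399072,  93.54005112]), np.float64(0.7046328945625128))
top ((162.0944366455078, 223.0934600830078), (102.50533294677734, 107.37530517578125), 47.63087844848633)
top ((187.6853790283203, 244.83409118652344), (27.299152374267578, 28.65621566772461), 39.8092041015625) [456.5 212.8  70. ]
top ((126.31369018554688, 234.0546875), (26.236103057861328, 28.118215560913086), 30.922237396240234) [473.6 359.3  70. ]
top ((168.65846252441406, 186.20730590820312), (25.72065544128418, 27.604019165039062), 47.64235305786133) [592.  271.5  70. ]
hub ((159.6662139892578, 220.91319274902344), (17.692758560180664, 18.700124740600586), 90.71351623535156) [505.8 278.5  86. ]
side ((300.653
[... 228 characters left out ...]
.90618896484375, 297.1283874511719), (17.083572387695312, 34.13191223144531), 1.1196783781051636) [407.1 274.3  70. ]
side ((249.7650146484375, 286.93426513671875), (27.72534942626953, 39.69337844848633), 87.80219268798828) [590.7 271.2  70. ]
side ((331.31768798828125, 270.2115478515625), (24.679569244384766, 37.85723876953125), 98.68245697021484) [455.6 212.9  70. ]
hub ((300.66448974609375, 291.7298278808594), (24.738330841064453, 25.828824996948242), 87.67102813720703) [506.5 290.2  86. ]
tray [[ 595. -171.   14.]
 [ 632. -386.   14.]
 [ 426. -425.   14.]
 [ 383. -212.   14.]]
amber [713. 174.  85.]
beaker [ 723. -181.   50.]
dish [379. 125.  10.]
mk [806. -11.   8.]
mk2 [692.   7.   8.]
```

View pics/crop0.png

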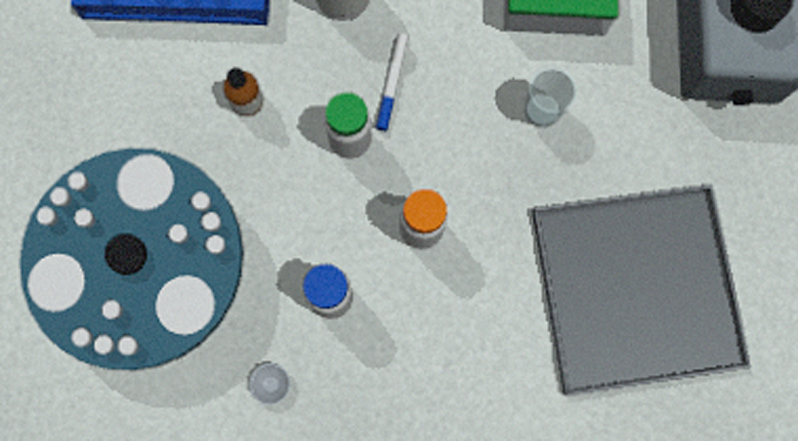

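```bash
cat >> h.py <<'E'
def delta(t,yaw=None):
    o=arm.get_obs();r=R.from_rotvec(o["tcp_rot"]);M=r.as_matrix()
    d=M.T@(np.array(t,float)-o["eef_pos"])
    print("t",o["time_s"],"pos",o["eef_pos"].round(1),"->",t,"tool delta m",(d/1000).round(4))
def state():
    o=arm.get_obs();M=R.from_rotvec(o["tcp_rot"]).as_matrix()
    print("t",o["time_s"],"pos",o["eef_pos"].round(1),"q",o["joint_pos"].round(2),"w",round(o["width"],1),"F",o["ft_force"].round(2))
    print("zaxis",M[:,2].round(4),"yaxis",M[:,1].round(3))
def heft(n=6):
    F=[];T=[]
    for i in range(n):
        o=arm.get_obs();F.append(o["ft_force"]);T.append(o["tau"]);cams.grab_frame("side")
    F=np.array(F);print("F mean",F.mean(0).round(3),"sd",F.std(0).round(3)," tau",np.mean(T,0).round(3)); return F.mean(0)
E
python3 - <<'E'
from h import *
state(); delta((673,48,200)); 
E
```

```text
t 0.1 pos [270.  618.1 230.4] q [-1.19  0.47 -0.05  1.53  0.02  1.14 -0.08] w 85.6 F [ 0.01 -0.71  0.36]
zaxis [-6.0e-04 -1.7e-03 -1.0e+00] yaxis [ 0.4    0.916 -0.002]
t 0.1 pos [270.  618.1 230.4] -> (673, 48, 200) tool delta m [-0.5975 -0.3611  0.0311]
```

apply_moves --pt "-0.01 -0.006 0" --pt "-0.03 -0.018 0" --pt "-0.06 -0.036 0" --pt "-0.095 -0.057 0.005" --pt "-0.13 -0.079 0.01" --pt "-0.165 -0.1 0.01" --pt "-0.2 -0.121 0.015" --pt "-0.235 -0.142 0.02" --pt "-0.27 -0.163 0.02" --pt "-0.305 -0.184 0.02" --pt "-0.34 -0.205 0.025" --pt "-0.375 -0.227 0.025" --pt "-0.41 -0.248 0.03" --pt "-0.445 -0.269 0.03" --pt "-0.48 -0.29 0.03" --pt "-0.515 -0.311 0.03" --pt "-0.545 -0.329 0.03" --pt "-0.57 -0.345 0.03" --pt "-0.588 -0.355 0.03" --pt "-0.5975 -0.361 0.03" --turn '[0, 0, 0, 0, 0, 0, 0, 0, 0, 0, 0, 0, 0, 0, 0, 0, 0, 0, 0, 0]' --claw 100 --squeeze 40

```text
time_s: 1.77
eef_pos: [674.1, 43.5, 201.0]
tcp_rot: [0.65, 3.073, -0.003]
ft_force: [0.6, 0.2, -0.5]
width: 85.1
```

```bash
python3 - <<'E'
from h import *
for n in("top","side"):
    f=cams.grab_frame(n); cv2.imwrite(f"pics/{n}1.png",f[:,:,::-1])
heft(6); state(); delta((673,48,45))
E
```

```text
F mean [0.057 0.102 0.161] sd [0.664 0.625 0.482]  tau [ 1.0890e+00 -5.0755e+01  3.1040e+00 -2.3163e+01  7.8000e-02 -2.2000e-02
  2.1000e-02]
t 2.1667 pos [672.5  50.7 201.4] q [-0.25  0.49  0.16  1.58 -0.08  1.08  1.09] w 85.6 F [ 0.2  -0.66  0.05]
zaxis [-3.e-04  1.e-03 -1.e+00] yaxis [0.398 0.918 0.001]
t 2.1667 pos [672.5  50.7 201.4] -> (673, 48, 45) tool delta m [-0.0016 -0.0025  0.1564]
```

```bash
python3 - <<'E'
from h import *
for i in range(5):
    cams.camera_model("top"); o=arm.get_obs(); print(o["eef_pos"].round(2),o["tau"][[1,3,5]].round(2),o["ft_force"].round(2)); f=cams.grab_frame("top")
E
```

```text
[672.52  50.74 201.42] [-50.9  -22.97   0.  ] [ 0.2  -0.66  0.05]
[672.66  50.39 201.45] [-50.94 -22.98   0.  ] [-0.49  0.33 -0.56]
[672.77  50.01 201.46] [-50.98 -22.98   0.  ] [0.33 0.   0.1 ]
[672.91  49.64 201.47] [-51.01 -22.99   0.  ] [-0.06 -0.48 -0.32]
[673.    49.37 201.42] [-51.04 -23.     0.  ] [-0.31  0.28  0.19]
```

View pics/side1.png

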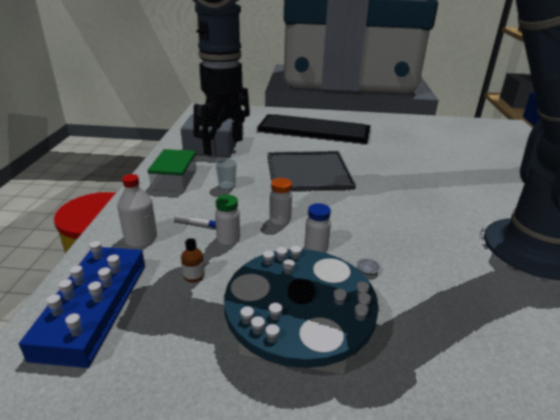

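View pics/top1.png

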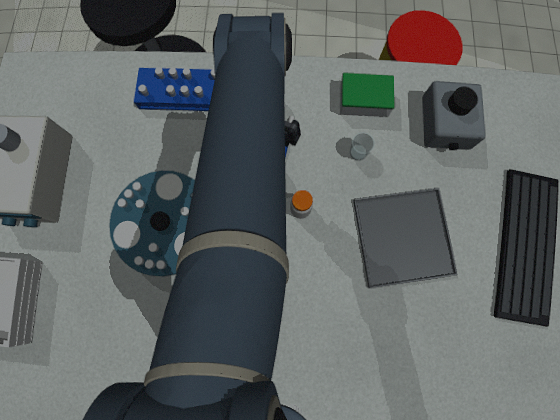

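Gripper (side ~(220,140)) hangs above the green jar (227,220), still settling by about a millimetre. Descending.

apply_moves --pt "0 0 0.01" --pt "0 0 0.03" --pt "0 0 0.055" --pt "0 0 0.08" --pt "0 0 0.105" --pt "0 0 0.125" --pt "0 0 0.14" --pt "0 0 0.15" --pt "0 0 0.155" --pt "0 0 0.155" --pt "0 0 0.155" --turn '[0, 0, 0, 0, 0, 0, 0, 0, 0, 0, 0]'

```text
time_s: 3.33
eef_pos: [673.6, 48.6, 46.7]
tcp_rot: [0.642, 3.074, 0.001]
ft_force: [0.8, 0.2, 0.5]
width: 85.5
```

```bash
python3 - <<'E'
from h import *
f=cams.grab_frame("side"); cv2.imwrite("pics/side2.png",cv2.resize(f[100:300,120:400,::-1],None,fx=2.5,fy=2.5)); state()
E
```

```text
t 3.3833 pos [674.   48.7  47.3] q [-0.22  0.66  0.13  1.69 -0.11  0.8   1.12] w 85.1 F [-0.45 -0.02  0.22]
zaxis [ 1.9e-03  3.0e-04 -1.0e+00] yaxis [0.4   0.916 0.001]
```

View pics/side2.png

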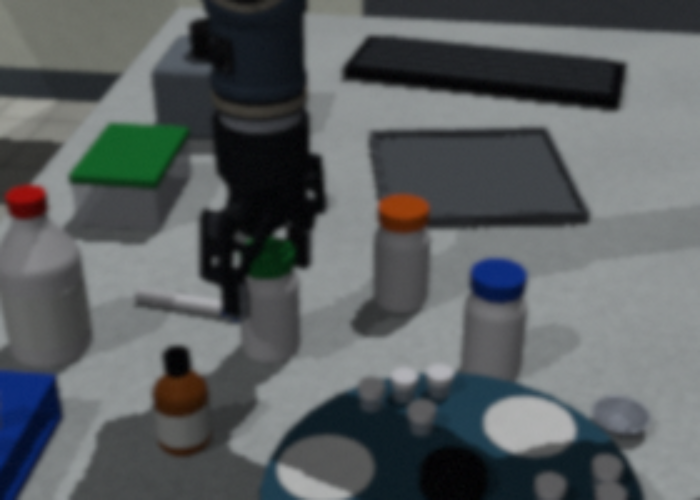

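Green jar stands between the fingers. Closing.

apply_moves --pt "0 0 0" --pt "0 0 0" --pt "0 0 0" --pt "0 0 0" --pt "0 0 0" --pt "0 0 0" --pt "0 0 0" --pt "0 0 0" --turn '[0, 0, 0, 0, 0, 0, 0, 0]' --claw 30 --squeeze 45

```text
time_s: 4.05
eef_pos: [674.0, 48.5, 47.5]
tcp_rot: [0.642, 3.073, 0.001]
ft_force: [0.4, 0.0, 6.0]
width: 50.1
```

apply_moves --pt "0 0 -0.004" --pt "0 0 -0.012" --pt "0 0 -0.025" --pt "0 0 -0.045" --pt "0 0 -0.065" --pt "0 0 -0.085" --pt "0 0 -0.105" --pt "0 0 -0.125" --pt "0 0 -0.14" --pt "0 0 -0.15" --pt "0 0 -0.155" --pt "0 0 -0.155" --pt "0 0 -0.155" --pt "0 0 -0.155" --pt "0 0 -0.155" --turn '[0, 0, 0, 0, 0, 0, 0, 0, 0, 0, 0, 0, 0, 0, 0]'

```text
time_s: 5.3
eef_pos: [672.5, 48.6, 199.9]
tcp_rot: [-0.642, -3.073, 0.001]
ft_force: [0.4, 0.2, -2.2]
width: 50.4
```

```bash
python3 - <<'E'
from h import *
heft(30); f=cams.grab_frame("side"); cv2.imwrite("pics/side3.png",cv2.resize(f[50:300,120:400,::-1],None,fx=2.,fy=2.)); state()
E
```

```text
F mean [ 0.066  0.052 -1.339] sd [0.504 0.53  0.488]  tau [-1.0000e-03 -5.1829e+01  2.5410e+00 -2.3493e+01  1.2000e-02  2.0000e-03
 -0.0000e+00]
t 6.85 pos [673.2  48.7 201.3] q [-0.24  0.49  0.16  1.58 -0.08  1.08  1.09] w 50.2 F [-0.6  -0.13 -2.15]
zaxis [-0.e+00  1.e-04 -1.e+00] yaxis [0.4   0.916 0.   ]
```

View pics/side3.png

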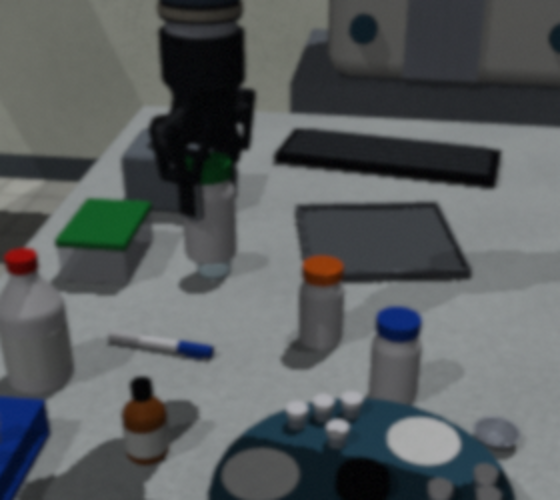

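Green jar is held at about 1.45 N, i.e. ~145 g: light, so tray. It hangs upright in the fingers.

```bash
python3 - <<'E'
from h import *
delta((567,-339,201))
E
```

```text
t 6.85 pos [673.2  48.7 201.3] -> (567, -339, 201) tool delta m [-5.780e-02 -3.978e-01  3.000e-04]
```

apply_moves --pt "-0.001 -0.008 0" --pt "-0.003 -0.022 0" --pt "-0.006 -0.044 0" --pt "-0.01 -0.07 0" --pt "-0.014 -0.1 0" --pt "-0.019 -0.13 0" --pt "-0.023 -0.16 0" --pt "-0.028 -0.19 0" --pt "-0.032 -0.22 0" --pt "-0.036 -0.25 0" --pt "-0.041 -0.28 0" --pt "-0.045 -0.31 0" --pt "-0.049 -0.34 0" --pt "-0.053 -0.365 0" --pt "-0.056 -0.383 0" --pt "-0.057 -0.393 0" --pt "-0.058 -0.398 0" --pt "-0.058 -0.398 0" --pt "-0.058 -0.398 0" --turn '[0, 0, 0, 0, 0, 0, 0, 0, 0, 0, 0, 0, 0, 0, 0, 0, 0, 0, 0]'

```text
time_s: 8.43
eef_pos: [567.4, -338.2, 201.1]
tcp_rot: [-0.641, -3.075, -0.002]
ft_force: [0.4, 0.5, -1.5]
width: 50.0
```

apply_moves --pt "0 0 0.01" --pt "0 0 0.03" --pt "0 0 0.055" --pt "0 0 0.08" --pt "0 0 0.105" --pt "0 0 0.12" --pt "0 0 0.13" --pt "0 0 0.136" --pt "0 0 0.14" --pt "0 0 0.14" --pt "0 0 0.14" --pt "0 0 0.14" --turn '[0, 0, 0, 0, 0, 0, 0, 0, 0, 0, 0, 0]'

```text
time_s: 9.43
eef_pos: [567.8, -339.7, 62.4]
tcp_rot: [0.642, 3.073, -0.001]
ft_force: [-0.1, 0.1, -1.0]
width: 50.0
```

```bash
python3 - <<'E'
from h import *
heft(6); f=cams.grab_frame("side"); cv2.imwrite("pics/side4.png",cv2.resize(f[0:250,180:400,::-1],None,fx=2.4,fy=2.4)); state()
E
```

```text
F mean [ 0.001  0.176 -0.935] sd [0.35  0.298 0.746]  tau [-4.3000e-02 -5.3866e+01  3.8540e+00 -1.9105e+01  7.0000e-03 -4.0000e-03
 -0.0000e+00]
t 9.7833 pos [ 567.2 -339.4   61.5] q [ 0.33  0.63  0.21  1.72 -0.17  0.81  1.78] w 50.5 F [ 0.1   0.4  -0.87]
zaxis [ 4.e-04 -1.e-04 -1.e+00] yaxis [0.4   0.916 0.   ]
```

View pics/side4.png

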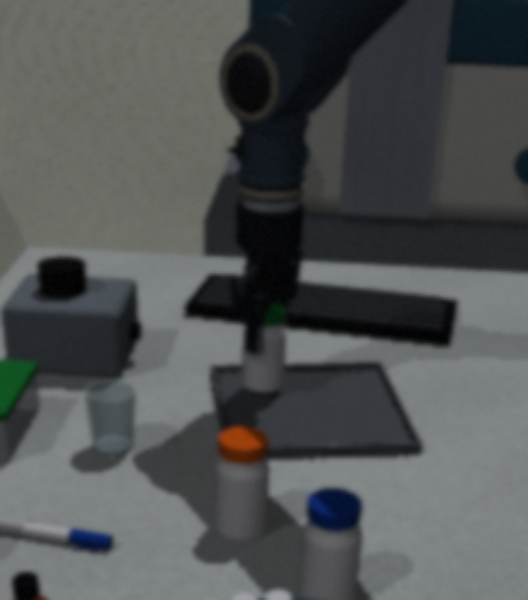

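Jar is just over the tray (base ~ (263,388) in the crop). Lowering slowly.

apply_moves --pt "0 0 0.003" --pt "0 0 0.005" --pt "0 0 0.007" --pt "0 0 0.008" --pt "0 0 0.009" --pt "0 0 0.009" --pt "0 0 0.009" --turn '[0, 0, 0, 0, 0, 0, 0]'

```text
time_s: 10.37
eef_pos: [567.1, -339.3, 52.6]
tcp_rot: [0.642, 3.075, 0.0]
ft_force: [-2.0, 1.0, 3.0]
width: 50.0
```

```bash
python3 - <<'E'
from h import *
heft(6); state()
E
```

```text
F mean [-1.274  0.866  3.295] sd [0.462 0.319 0.82 ]  tau [ 5.4000e-02 -5.1763e+01  3.7700e+00 -1.8328e+01  2.7000e-02 -4.7000e-01
 -2.0000e-02]
t 10.6667 pos [ 567.2 -339.3   52.6] q [ 0.33  0.64  0.21  1.73 -0.17  0.8   1.78] w 50.3 F [-1.47  0.65  3.99]
zaxis [ 3.e-04  0.e+00 -1.e+00] yaxis [0.4   0.916 0.   ]
```

Contact (+3.3 N upward). Releasing, then rising.

apply_moves --pt "0 0 0" --pt "0 0 0" --pt "0 0 0" --pt "0 0 0" --pt "0 0 0" --pt "0 0 0" --pt "0 0 0" --turn '[0, 0, 0, 0, 0, 0, 0]' --claw 100

```text
time_s: 11.25
eef_pos: [567.1, -339.3, 52.2]
tcp_rot: [-0.642, -3.075, 0.0]
ft_force: [0.6, 0.3, -0.1]
width: 85.0
```

apply_moves --pt "0 0 -0.01" --pt "0 0 -0.03" --pt "0 0 -0.06" --pt "0 0 -0.09" --pt "0 0 -0.12" --pt "0 0 -0.14" --pt "0 0 -0.15" --pt "0 0 -0.15" --turn '[0, 0, 0, 0, 0, 0, 0, 0]'

```text
time_s: 11.92
eef_pos: [568.3, -340.2, 205.7]
tcp_rot: [0.641, 3.07, -0.002]
ft_force: [0.1, -0.2, 0.1]
width: 85.4
```

```bash
python3 - <<'E'
from h import *
heft(12); f=cams.grab_frame("side"); cv2.imwrite("pics/side5.png",cv2.resize(f[50:300,180:400,::-1],None,fx=2.4,fy=2.4)); 
for c in("orange",): 
    print([(b[0]) for b in blobs(f,(8,150,60),(20,255,255))[0]])
g=cams.grab_frame("top")
cv2.imwrite("pics/top5.png",g[:,:,::-1])
for c,(a,b) in HUE.items(): print(c,[(q[0],onplane("top",[q[0]],98)[0].round(1)) for q in blobs(g,(a,150,50),(b,255,255))[0]])
state(); delta((567.5,-41.5,47))
E
```

```text
F mean [ 0.144 -0.19  -0.172] sd [0.628 0.247 0.323]  tau [ 2.0000e-03 -4.9831e+01  3.4590e+00 -2.3008e+01  1.4000e-02  2.0000e-02
 -2.0000e-03]
[(np.float64(280.4), np.float64(184.9)), (np.float64(191.2), np.float64(254.7))]
blue [((np.float64(182.4), np.float64(89.0)), array([829.4, 257.5,  98. ])), ((np.float64(283.0), np.float64(153.5)), array([674.8,   5.9,  98. ])), ((np.float64(254.3), np.float64(235.7)), array([481.4,  59.9,  98. ]))]
green [((np.float64(367.9), np.float64(90.3)), array([ 846.4, -190.9,   98. ])), ((np.float64(434.1), np.float64(206.1)), array([ 567.6, -342.1,   98. ]))]
orange [((np.float64(215.1), np.float64(142.8)), array([694., 165.,  98.])), ((np.float64(301.9), np.float64(200.1)), array([566.9, -41.8,  98. ]))]
t 12.6167 pos [ 567.1 -339.3  202.2] q [ 0.3   0.47  0.24  1.61 -0.13  1.07  1.74] w 85.5 F [-0.69 -1.35 -0.1 ]
zaxis [-1.e-04  1.e-04 -1.e+00] yaxis [0.4   0.916 0.   ]
t 12.6167 pos [ 567.1 -339.3  202.2] -> (567.5, -41.5, 47) tool delta m [0.1188 0.2731 0.1552]
```

View pics/side5.png

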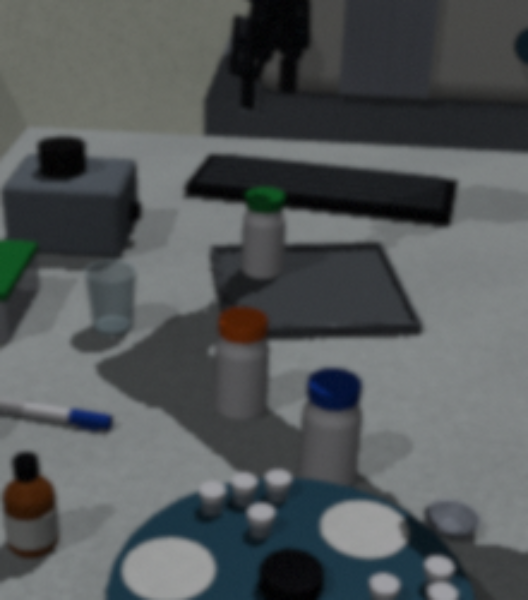

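View pics/top5.png

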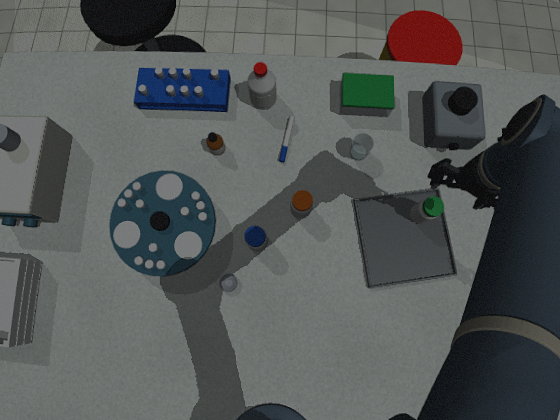

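Green stands upright in the tray (top view (434,206)). On to orange.

apply_moves --pt "0.004 0.009 0" --pt "0.012 0.027 0" --pt "0.025 0.057 0" --pt "0.039 0.09 0" --pt "0.053 0.122 0" --pt "0.067 0.154 0" --pt "0.081 0.186 0" --pt "0.095 0.218 0" --pt "0.106 0.244 0" --pt "0.114 0.262 0" --pt "0.1185 0.272 0" --pt "0.1185 0.273 0" --pt "0.1185 0.273 0" --turn '[0, 0, 0, 0, 0, 0, 0, 0, 0, 0, 0, 0, 0]'

```text
time_s: 13.7
eef_pos: [567.7, -41.9, 202.4]
tcp_rot: [0.641, 3.075, -0.001]
ft_force: [0.2, -0.4, -0.7]
width: 85.7
```

```bash
python3 - <<'E'
from h import *
heft(20); state(); delta((567.3,-41.5,47))
E
```

```text
F mean [-0.042  0.021  0.048] sd [0.536 0.49  0.52 ]  tau [-1.8800e-01 -4.0510e+01  1.5400e+00 -2.1871e+01 -1.0000e-03  2.0000e-03
 -1.0000e-03]
t 14.7 pos [567.7 -41.6 202.3] q [-0.13  0.32  0.16  1.83 -0.06  0.99  1.22] w 84.8 F [-0.59 -0.09 -0.29]
zaxis [ 0.e+00  1.e-04 -1.e+00] yaxis [0.4   0.916 0.   ]
t 14.7 pos [567.7 -41.6 202.3] -> (567.3, -41.5, 47) tool delta m [ 4.000e-04 -1.000e-04  1.553e-01]
```

Empty baseline here: Fz +0.05 N, tau2 −40.51.

apply_moves --pt "0 0 0.01" --pt "0 0 0.03" --pt "0 0 0.055" --pt "0 0 0.08" --pt "0 0 0.105" --pt "0 0 0.125" --pt "0 0 0.14" --pt "0 0 0.15" --pt "0 0 0.155" --pt "0 0 0.155" --pt "0 0 0.155" --turn '[0, 0, 0, 0, 0, 0, 0, 0, 0, 0, 0]'

```text
time_s: 15.62
eef_pos: [568.1, -41.7, 47.6]
tcp_rot: [0.642, 3.075, 0.0]
ft_force: [0.8, 0.3, 0.7]
width: 85.6
```

apply_moves --pt "0 0 0" --pt "0 0 0" --pt "0 0 0" --pt "0 0 0" --pt "0 0 0" --pt "0 0 0" --pt "0 0 0" --pt "0 0 0" --turn '[0, 0, 0, 0, 0, 0, 0, 0]' --claw 30 --squeeze 45

```text
time_s: 16.28
eef_pos: [568.5, -41.8, 48.6]
tcp_rot: [0.642, 3.073, 0.001]
ft_force: [-1.0, -0.4, 5.9]
width: 50.1
```

apply_moves --pt "0 0 -0.004" --pt "0 0 -0.012" --pt "0 0 -0.025" --pt "0 0 -0.045" --pt "0 0 -0.065" --pt "0 0 -0.085" --pt "0 0 -0.105" --pt "0 0 -0.125" --pt "0 0 -0.14" --pt "0 0 -0.15" --pt "0 0 -0.155" --pt "0 0 -0.155" --pt "0 0 -0.155" --pt "0 0 -0.155" --pt "0 0 -0.155" --turn '[0, 0, 0, 0, 0, 0, 0, 0, 0, 0, 0, 0, 0, 0, 0]'

```text
time_s: 17.53
eef_pos: [567.0, -41.7, 201.1]
tcp_rot: [-0.642, -3.073, 0.001]
ft_force: [0.0, 0.3, -1.5]
width: 50.3
```

```bash
python3 - <<'E'
from h import *
heft(30); f=cams.grab_frame("side"); cv2.imwrite("pics/side6.png",cv2.resize(f[50:300,180:400,::-1],None,fx=2.,fy=2.)); state()
E
```

```text
F mean [-0.009  0.009 -1.175] sd [0.47  0.416 0.536]  tau [-0.0000e+00 -4.1179e+01  1.7040e+00 -2.2332e+01  1.1000e-02  2.0000e-03
  0.0000e+00]
t 19.0833 pos [567.7 -41.7 202.3] q [-0.13  0.32  0.16  1.83 -0.06  0.99  1.22] w 50.3 F [ 0.3  -0.16 -1.4 ]
zaxis [-0.e+00  1.e-04 -1.e+00] yaxis [0.4   0.916 0.   ]
```

View pics/side6.png

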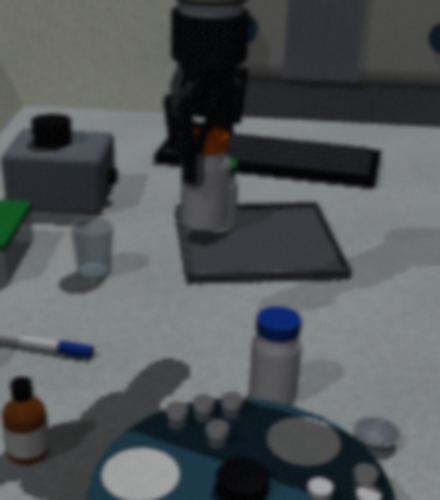

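Orange: ~1.2 N by both sensor and torque (~122 g): light, so tray, diagonal from green at (452,-258).

```bash
python3 - <<'E'
from h import *
delta((452,-258,201))
E
```

```text
t 19.0833 pos [567.7 -41.7 202.3] -> (452, -258, 201) tool delta m [ 0.0195 -0.2445  0.0012]
```

apply_moves --pt "0.001 -0.008 0" --pt "0.002 -0.022 0" --pt "0.0035 -0.044 0" --pt "0.0055 -0.07 0" --pt "0.008 -0.1 0" --pt "0.0105 -0.13 0" --pt "0.0125 -0.16 0" --pt "0.015 -0.19 0" --pt "0.017 -0.215 0" --pt "0.0185 -0.232 0" --pt "0.0195 -0.242 0" --pt "0.0195 -0.2445 0" --pt "0.0195 -0.2445 0" --pt "0.0195 -0.2445 0" --turn '[0, 0, 0, 0, 0, 0, 0, 0, 0, 0, 0, 0, 0, 0]'

```text
time_s: 20.25
eef_pos: [452.5, -257.0, 202.2]
tcp_rot: [0.64, 3.076, 0.001]
ft_force: [0.5, -0.0, -1.0]
width: 50.0
```

apply_moves --pt "0 0 0.01" --pt "0 0 0.03" --pt "0 0 0.055" --pt "0 0 0.08" --pt "0 0 0.105" --pt "0 0 0.12" --pt "0 0 0.13" --pt "0 0 0.136" --pt "0 0 0.14" --pt "0 0 0.14" --pt "0 0 0.142" --pt "0 0 0.144" --pt "0 0 0.146" --pt "0 0 0.147" --pt "0 0 0.148" --pt "0 0 0.148" --pt "0 0 0.148" --turn '[0, 0, 0, 0, 0, 0, 0, 0, 0, 0, 0, 0, 0, 0, 0, 0, 0]'

```text
time_s: 21.67
eef_pos: [452.0, -258.0, 54.3]
tcp_rot: [0.642, 3.075, 0.0]
ft_force: [0.5, -0.7, -1.4]
width: 50.1
```

```bash
python3 - <<'E'
from h import *
f=cams.grab_frame("side"); cv2.imwrite("pics/side7.png",cv2.resize(f[50:300,180:400,::-1],None,fx=2.,fy=2.)); heft(5);state()
E
```

```text
F mean [-0.113  0.101 -1.389] sd [0.525 0.549 0.4  ]  tau [ 2.0000e-03 -4.1630e+01  2.8520e+00 -1.5624e+01  7.0000e-03  1.0000e-03
  0.0000e+00]
t 21.9667 pos [ 452.  -258.    54.3] q [ 0.26  0.46  0.23  2.07 -0.17  0.63  1.76] w 50.3 F [ 0.05  0.48 -1.58]
zaxis [ 1.e-04  0.e+00 -1.e+00] yaxis [0.4   0.916 0.   ]
```

View pics/side7.png

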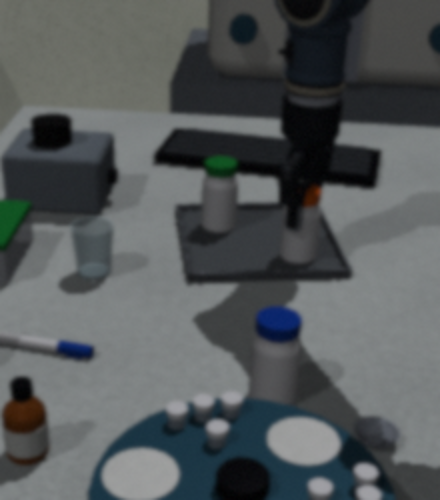

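Orange is inside the tray, just off the floor. Lowering a little more.

apply_moves --pt "0 0 0.001" --pt "0 0 0.002" --pt "0 0 0.002" --pt "0 0 0.002" --pt "0 0 0.002" --turn '[0, 0, 0, 0, 0]'

```text
time_s: 22.38
eef_pos: [452.5, -258.3, 53.6]
tcp_rot: [0.642, 3.074, 0.0]
ft_force: [-2.3, 1.2, 8.7]
width: 50.2
```

```bash
python3 - <<'E'
from h import *
heft(4);state()
E
```

```text
F mean [-2.207  0.811  9.595] sd [0.415 0.292 0.566]  tau [-9.8000e-02 -3.6744e+01  2.4130e+00 -1.4358e+01 -1.0000e-02 -7.6400e-01
 -2.9000e-02]
t 22.5833 pos [ 452.5 -258.3   53.6] q [ 0.26  0.46  0.23  2.07 -0.17  0.63  1.76] w 50.3 F [-2.49  0.8   8.92]
zaxis [ 0.0012 -0.     -1.    ] yaxis [0.4   0.916 0.   ]
```

Seated (~10 N). Release and rise.

apply_moves --pt "0 0 0" --pt "0 0 0" --pt "0 0 0" --pt "0 0 0" --pt "0 0 0" --pt "0 0 0" --pt "0 0 0" --turn '[0, 0, 0, 0, 0, 0, 0]' --claw 100

```text
time_s: 23.17
eef_pos: [452.0, -257.9, 52.1]
tcp_rot: [-0.642, -3.075, -0.0]
ft_force: [0.4, 0.2, -0.1]
width: 85.6
```

apply_moves --pt "0 0 -0.01" --pt "0 0 -0.03" --pt "0 0 -0.06" --pt "0 0 -0.09" --pt "0 0 -0.12" --pt "0 0 -0.14" --pt "0 0 -0.15" --pt "0 0 -0.15" --pt "0 0 -0.15" --turn '[0, 0, 0, 0, 0, 0, 0, 0, 0]'

```text
time_s: 23.92
eef_pos: [451.7, -257.7, 202.1]
tcp_rot: [-0.642, -3.075, -0.0]
ft_force: [0.3, -0.1, -0.6]
width: 85.6
```

```bash
python3 - <<'E'
from h import *
g=cams.grab_frame("top")
for c,(a,b) in HUE.items(): print(c,[(q[0],onplane("top",[q[0]],103 if c!="blue" else 98)[0].round(1)) for q in blobs(g,(a,150,50),(b,255,255))[0]])
f=cams.grab_frame("side"); cv2.imwrite("pics/side8.png",cv2.resize(f[50:300,180:400,::-1],None,fx=2.,fy=2.))
state(); delta((481.2,59.5,201))
E
```

```text
blue [((np.float64(182.4), np.float64(89.6)), array([827.8, 257.4,  98. ])), ((np.float64(282.9), np.float64(153.6)), array([674.6,   6.1,  98. ])), ((np.float64(254.4), np.float64(235.8)), array([481.2,  59.6,  98. ]))]
green [((np.float64(367.9), np.float64(90.3)), array([ 843.6, -189.9,  103. ])), ((np.float64(433.5), np.float64(205.8)), array([ 567.1, -338.8,  103. ]))]
orange [((np.float64(215.4), np.float64(142.6)), array([692.6, 163.4, 103. ])), ((np.float64(398.5), np.float64(255.4)), array([ 452.2, -257.6,  103. ]))]
t 24.0167 pos [ 451.  -257.4  200.8] q [ 0.2   0.25  0.28  1.95 -0.08  0.96  1.68] w 85.5 F [ 0.37 -0.55 -0.46]
zaxis [-0.0029  0.0013 -1.    ] yaxis [0.4   0.916 0.   ]
t 24.0167 pos [ 451.  -257.4  200.8] -> (481.2, 59.5, 201) tool delta m [9.910e-02 3.025e-01 1.000e-04]
```

View pics/side8.png

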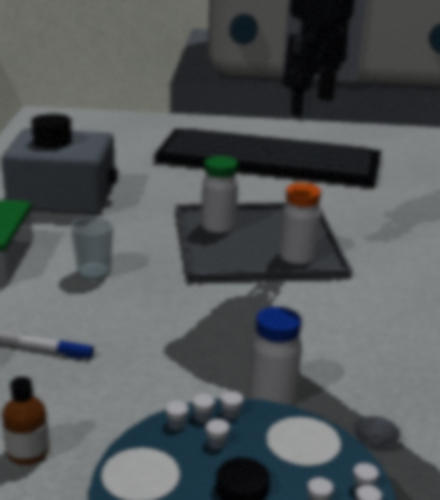

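Both jars stand upright in the tray. On to blue.

apply_moves --pt "0.003 0.009 0" --pt "0.009 0.027 0" --pt "0.018 0.055 0" --pt "0.028 0.085 0" --pt "0.038 0.115 0" --pt "0.048 0.145 0" --pt "0.058 0.175 0" --pt "0.068 0.205 0" --pt "0.078 0.235 0" --pt "0.087 0.263 0" --pt "0.094 0.284 0" --pt "0.098 0.297 0" --pt "0.1 0.3025 0" --pt "0.1 0.3025 0" --pt "0.1 0.3025 0" --turn '[0, 0, 0, 0, 0, 0, 0, 0, 0, 0, 0, 0, 0, 0, 0]'

```text
time_s: 25.27
eef_pos: [480.9, 58.7, 201.6]
tcp_rot: [-0.642, -3.074, 0.002]
ft_force: [0.0, -0.5, -0.0]
width: 85.3
```

```bash
python3 - <<'E'
from h import *
heft(20); state(); delta((481.2,59.5,47))
E
```

```text
F mean [-0.047  0.048  0.039] sd [0.619 0.324 0.413]  tau [-1.0000e-01 -3.2321e+01  4.5200e-01 -2.1197e+01  4.0000e-03  0.0000e+00
 -0.0000e+00]
t 26.2667 pos [481.4  59.3 202.3] q [-0.27  0.19  0.07  2.01 -0.02  0.94  0.97] w 85.6 F [ 0.33  0.4  -0.35]
zaxis [ 0.e+00  1.e-04 -1.e+00] yaxis [0.4   0.916 0.   ]
t 26.2667 pos [481.4  59.3 202.3] -> (481.2, 59.5, 47) tool delta m [3.000e-04 1.000e-04 1.553e-01]
```

apply_moves --pt "0 0 0.01" --pt "0 0 0.03" --pt "0 0 0.055" --pt "0 0 0.08" --pt "0 0 0.105" --pt "0 0 0.125" --pt "0 0 0.14" --pt "0 0 0.15" --pt "0 0 0.155" --pt "0 0 0.155" --pt "0 0 0.155" --turn '[0, 0, 0, 0, 0, 0, 0, 0, 0, 0, 0]'

```text
time_s: 27.18
eef_pos: [481.8, 59.3, 47.5]
tcp_rot: [0.642, 3.075, 0.0]
ft_force: [-0.3, 0.3, -0.4]
width: 85.7
```

apply_moves --pt "0 0 0" --pt "0 0 0" --pt "0 0 0" --pt "0 0 0" --pt "0 0 0" --pt "0 0 0" --pt "0 0 0" --pt "0 0 0" --turn '[0, 0, 0, 0, 0, 0, 0, 0]' --claw 30 --squeeze 45

```text
time_s: 27.85
eef_pos: [482.0, 59.2, 48.4]
tcp_rot: [0.643, 3.074, 0.001]
ft_force: [-1.4, -0.5, 5.0]
width: 50.1
```

apply_moves --pt "0 0 -0.004" --pt "0 0 -0.012" --pt "0 0 -0.025" --pt "0 0 -0.045" --pt "0 0 -0.065" --pt "0 0 -0.085" --pt "0 0 -0.105" --pt "0 0 -0.125" --pt "0 0 -0.14" --pt "0 0 -0.15" --pt "0 0 -0.155" --pt "0 0 -0.155" --pt "0 0 -0.155" --pt "0 0 -0.155" --pt "0 0 -0.155" --turn '[0, 0, 0, 0, 0, 0, 0, 0, 0, 0, 0, 0, 0, 0, 0]'

```text
time_s: 29.1
eef_pos: [480.7, 59.1, 201.2]
tcp_rot: [-0.642, -3.073, 0.002]
ft_force: [0.3, 0.6, -5.1]
width: 50.0
```

```bash
python3 - <<'E'
from h import *
heft(30); f=cams.grab_frame("side"); cv2.imwrite("pics/side9.png",cv2.resize(f[50:300,180:400,::-1],None,fx=2.,fy=2.)); state();delta((456,212.8,202))
E
```

```text
F mean [ 0.102 -0.047 -4.552] sd [0.475 0.505 0.445]  tau [-0.0000e+00 -3.4532e+01  5.6400e-01 -2.2887e+01  1.2000e-02  3.0000e-03
  0.0000e+00]
t 30.65 pos [481.4  59.3 202.3] q [-0.27  0.19  0.07  2.01 -0.02  0.94  0.97] w 50.3 F [-0.23  0.31 -3.85]
zaxis [-0.e+00  1.e-04 -1.e+00] yaxis [0.4   0.916 0.   ]
t 30.65 pos [481.4  59.3 202.3] -> (456, 212.8, 202) tool delta m [0.0847 0.1305 0.0003]
```

View pics/side9.png

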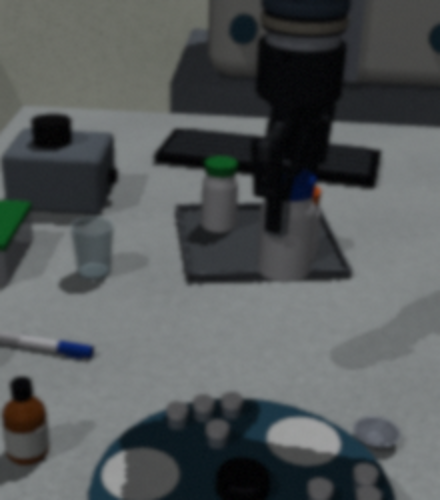

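Blue: 4.59 N (~468 g), heavy, so it goes on the carousel pad at (456.2, 212.8), above which it travels with 66 mm clearance over the vials.

apply_moves --pt "0.004 0.006 0" --pt "0.011 0.017 0" --pt "0.022 0.034 0" --pt "0.034 0.053 0" --pt "0.046 0.071 0" --pt "0.058 0.089 0" --pt "0.069 0.107 0" --pt "0.077 0.119 0" --pt "0.082 0.127 0" --pt "0.0845 0.1305 0" --pt "0.0845 0.1305 0" --pt "0.0845 0.1305 0" --pt "0.0845 0.1305 0.01" --pt "0.0845 0.1305 0.025" --pt "0.0845 0.1305 0.04" --pt "0.0845 0.1305 0.055" --pt "0.0845 0.1305 0.065" --pt "0.0845 0.1305 0.072" --pt "0.0845 0.1305 0.075" --pt "0.0845 0.1305 0.075" --turn '[0, 0, 0, 0, 0, 0, 0, 0, 0, 0, 0, 0, 0, 0, 0, 0, 0, 0, 0, 0]'

```text
time_s: 32.32
eef_pos: [456.1, 212.3, 126.7]
tcp_rot: [-0.643, -3.074, 0.001]
ft_force: [-0.3, 0.1, -4.3]
width: 49.8
```

```bash
python3 - <<'E'
from h import *
for n in("top","side"):
    f=cams.grab_frame(n); v=f[100:310,80:360] if n=="top" else f[150:400,180:460]
    cv2.imwrite(f"pics/{n}10.png",cv2.resize(v[:,:,::-1],None,fx=2.,fy=2.))
heft(5);state();delta((456.2,212.8,118))
E
```

```text
F mean [-0.478 -0.057 -4.589] sd [0.334 0.369 0.492]  tau [ 3.4000e-02 -3.9254e+01  1.4800e-01 -1.9849e+01  1.2000e-02  6.0000e-03
  0.0000e+00]
t 32.6667 pos [456.5 212.9 127.8] q [-0.49  0.32 -0.03  2.04  0.01  0.78  0.62] w 49.8 F [-0.38  1.09 -4.97]
zaxis [ 1.e-03  6.e-04 -1.e+00] yaxis [0.4   0.916 0.001]
t 32.6667 pos [456.5 212.9 127.8] -> (456.2, 212.8, 118) tool delta m [ 0.0003 -0.0002  0.0098]
```

View pics/side10.png

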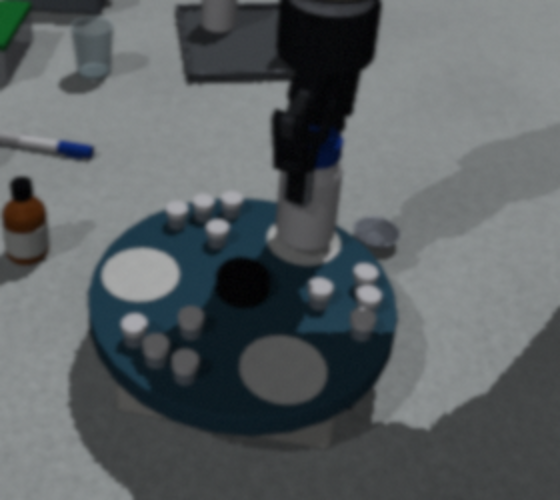

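Blue hangs just over its pad (pad centre ~ (304,240) in the crop, jar base ~ (306,245)). Lowering gently.

apply_moves --pt "0 0 0.003" --pt "0 0 0.005" --pt "0 0 0.007" --pt "0 0 0.008" --pt "0 0 0.009" --pt "0 0 0.009" --pt "0 0 0.009" --turn '[0, 0, 0, 0, 0, 0, 0]'

```text
time_s: 33.25
eef_pos: [456.2, 212.6, 118.5]
tcp_rot: [-0.642, -3.075, 0.0]
ft_force: [-0.5, -1.4, -0.4]
width: 50.1
```

```bash
python3 - <<'E'
from h import *
heft(5);state()
E
```

```text
F mean [-1.158 -1.292 -0.214] sd [0.521 0.417 0.489]  tau [-2.4100e-01 -3.7931e+01 -5.9000e-02 -1.9348e+01 -5.2000e-02 -5.7200e-01
 -5.0000e-03]
t 33.5 pos [456.2 212.6 118.5] q [-0.49  0.33 -0.03  2.05  0.02  0.76  0.62] w 50.0 F [-0.88 -2.1   1.45]
zaxis [-0.e+00 -1.e-04 -1.e+00] yaxis [ 0.4    0.916 -0.   ]
```

apply_moves --pt "0 0 0.0005" --pt "0 0 0.001" --pt "0 0 0.001" --pt "0 0 0.001" --turn '[0, 0, 0, 0]'

```text
time_s: 33.83
eef_pos: [456.3, 212.5, 118.4]
tcp_rot: [0.643, 3.075, -0.0]
ft_force: [-3.9, -4.0, 9.3]
width: 50.0
```

apply_moves --pt "0 0 0" --pt "0 0 0" --pt "0 0 0" --pt "0 0 0" --pt "0 0 0" --pt "0 0 0" --pt "0 0 0" --turn '[0, 0, 0, 0, 0, 0, 0]' --claw 100

```text
time_s: 34.42
eef_pos: [456.3, 212.8, 117.2]
tcp_rot: [-0.642, -3.075, -0.0]
ft_force: [-0.3, 0.3, -0.1]
width: 85.3
```

apply_moves --pt "0 0 -0.01" --pt "0 0 -0.03" --pt "0 0 -0.06" --pt "0 0 -0.09" --pt "0 0 -0.12" --pt "0 0 -0.14" --pt "0 0 -0.15" --pt "0 0 -0.15" --pt "0 0 -0.15" --turn '[0, 0, 0, 0, 0, 0, 0, 0, 0]'

```text
time_s: 35.17
eef_pos: [455.9, 212.5, 267.1]
tcp_rot: [-0.642, -3.075, 0.0]
ft_force: [0.1, -0.4, -0.3]
width: 85.4
```

```bash
python3 - <<'E'
from h import *
F={}
for n in("top","side"):
    f=cams.grab_frame(n);F[n]=f
    cv2.imwrite(f"pics/{n}11.png",f[:,:,::-1])
    for c,(a,b) in HUE.items(): print(n,c,[(q[0],onplane(n,[q[0]],168 if c=="blue" else 103)[0].round(1)) for q in blobs(f,(a,150,45),(b,255,255))[0]])
state()
E
```

```text
top blue [((np.float64(182.9), np.float64(90.2)), array([789. , 234.4, 168. ])), ((np.float64(283.0), np.float64(153.7)), array([649.4,   4.6, 168. ])), ((np.float64(181.0), np.float64(232.2)), array([471.7, 204.5, 168. ]))]
top green [((np.float64(367.8), np.float64(90.4)), array([ 843.4, -189.6,  103. ])), ((np.float64(433.5), np.float64(205.8)), array([ 567.1, -338.8,  103. ]))]
top orange [((np.float64(215.3), np.float64(142.9)), array([691.9, 163.5, 103. ])), ((np.float64(398.4), np.float64(255.4)), array([ 452.2, -257.4,  103. ]))]
side blue [((np.float64(546.0), np.float64(101.4)), array([-195.2, -531.9,  168. ])), ((np.float64(336.1), np.float64(226.7)), array([456.5, 221.4, 168. ])), ((np.float64(217.1), np.float64(224.5)), array([647.3, 238.8, 168. ])), ((np.float64(80.8), np.float64(313.5)), array([769.7, 446.6, 168. ]))]
side green [((np.float64(290.1), np.float64(131.2)), array([ 566.5, -337.8,  103. ])), ((np.float64(172.0), np.float64(161.6)), array([ 834. , -102.9,  103. ]))]
side orange [((np.float64(191.1), np.float64(256.8)), array([693.5, 245.4, 103. ]))]
t 35.2667 pos [455.3 212.2 265.7] q [-0.49  0.16 -0.03  1.89  0.01  1.1   0.63] w 85.1 F [ 0.27 -0.19 -1.5 ]
zaxis [-0.0029 -0.0015 -1.    ] yaxis [ 0.4    0.916 -0.003]
```

View pics/top11.png

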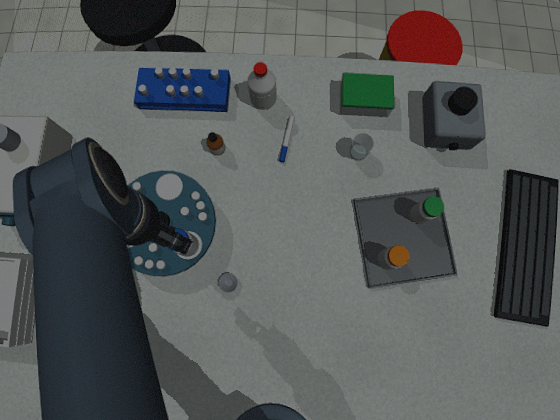

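View pics/side11.png

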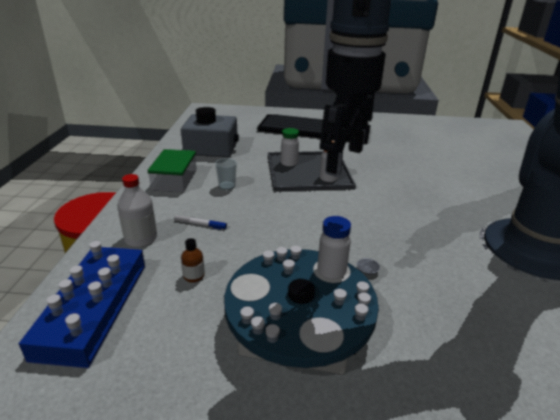

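Blue stands upright on its pad (side (336,260)); from above the gripper hides it. Moving aside for a clean check.

apply_moves --pt "-0.005 -0.011 0" --pt "-0.014 -0.033 0" --pt "-0.026 -0.06 0" --pt "-0.039 -0.09 0" --pt "-0.052 -0.12 0" --pt "-0.063 -0.145 0" --pt "-0.07 -0.16 0" --pt "-0.072 -0.165 0" --pt "-0.072 -0.165 0" --pt "-0.072 -0.165 0" --turn '[0, 0, 0, 0, 0, 0, 0, 0, 0, 0]'

```text
time_s: 36.1
eef_pos: [455.8, 33.2, 266.7]
tcp_rot: [-0.641, -3.074, -0.0]
ft_force: [-0.0, 1.2, 0.6]
width: 85.3
```

```bash
python3 - <<'E'
from h import *
f=cams.grab_frame("top")
cv2.imwrite("pics/top12.png",f[:,:,::-1])
g=cams.grab_frame("side")
A=blobs(f,(105,150,40),(130,255,255))[0];B=blobs(g,(105,150,40),(130,255,255))[0]
for q in A: print(q[0],onplane("top",[q[0]],168)[0].round(1),q[1])
for q in B: print("s",q[0],onplane("side",[q[0]],166)[0].round(1),q[1])
state()
E
```

```text
(np.float64(183.1), np.float64(90.4)) [788.5 233.9 168. ] [134, 68, 96, 44, 3091]
(np.float64(283.4), np.float64(152.7)) [651.7   3.9 168. ] [281, 147, 6, 14, 62]
(np.float64(176.2), np.float64(239.5)) [456.3 213.  168. ] [165, 229, 23, 22, 397]
s (np.float64(546.6), np.float64(101.3)) [-201.2 -540.   166. ] [532, 93, 26, 22, 239]
s (np.float64(336.3), np.float64(227.0)) [455.9 219.3 166. ] [324, 217, 26, 21, 457]
s (np.float64(217.0), np.float64(224.6)) [648.1 236.3 166. ] [209, 221, 17, 8, 90]
s (np.float64(81.4), np.float64(313.5)) [770.3 444.7 166. ] [20, 248, 124, 119, 6226]
t 36.2 pos [456.   34.1 266.9] q [-0.27  0.07  0.11  1.98 -0.01  1.09  1.01] w 85.3 F [-0.79  0.54 -0.44]
zaxis [-7.e-04  4.e-04 -1.e+00] yaxis [0.398 0.917 0.   ]
```

View pics/top12.png

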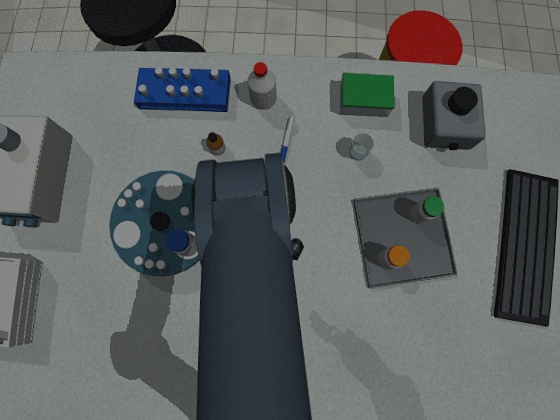

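The blue cap measures (456.3, 213.0), on the pad centre (456.2, 212.8). Green and orange are in the tray, and the bystanders look unmoved. Handing in.

```bash
python3 - <<'E'
from bench import ticket
print(ticket.sign_off())
E
```

```text
the job is handed in; nothing more can be done
None
```

All three jars are weighed and placed, and the job was handed in at about 36 s of the allowed 72 s.

| Jar | Measured weight | Placed |
|---|---|---|
| Green | about 145 g | upright in the grey tray, at (567, −339) |
| Orange | about 122 g | upright in the grey tray, at (452, −258) |
| Blue | about 468 g | upright on a white pad of the carousel |

- **Weights:** wrist force readings scatter by about 0.5 N each, so I averaged 30 per jar. The joint torques gave about the same weights, though for green only roughly, as the arm was still settling when I took its empty reading. All three are far from the 300 g limit.
- **Placement:** the last top picture put the blue cap at (456.3, 213.0), and the pad centre had measured (456.2, 212.8). I lowered each jar until the wrist force showed contact, at most about 10 N, before opening the fingers.
- **Disagreement:** a cap reading from the side camera put blue about 6 mm off in y. That camera also sees the side of the cap, which pulls the reading towards it, and it was off by the same amount before I moved anything, so I relied on the top view.
- **Bystanders:** in the pictures the bottle, beaker, dish and marker look unmoved. I checked them by eye only; the arm covered the dish and part of the marker in the last picture, but both show in the one before.

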